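# Hang a cable hanger in the slotted rail and park it on the catch

## Task

Take the cable hanger with the small rollers (not the squat one with the big rollers), bring it to the open end of the slotted rail, run its rollers in there and slide it along until it snaps past the spring catch and stays parked between catch and sprung buffer. Feel for the catch and buffer, whose place in the rail changes: go gently, without forcing the hanger against the rail or driving the buffer to its hard end. Let go of it there and leave the other things on the bench where they are.

Things in the scene. Friction and masses are not known exactly. Their poses are not given: they have to be found in the camera images.
- hanger_tab (a point): grip tab of the steel cable hanger with small rollers: top of its upright flat bar, 24 mm wide (y), 10 mm thick (x), free of anything from 30 mm below this point up. Point on the bar's centre line, 25 mm below its top, 150 mm above the hanger's underside. Axes: z up, y along the travel in the rail, x away from the rollers. Grip it from above across the 24 mm.
- hanger_head (a point): centre of that hanger's roller head: 30.5 mm towards -x and 55 mm below hanger_tab, same axes. Two grey 32 mm rollers, axles along x, 30 mm deep (x), 34 mm apart along y: 66 mm long, 32 mm high in all. A neck 14 mm high, 40 mm long joins it to the bar, whose near face is 25.5 mm from this point.
- rail_mouth (a point): centre of the open end of the slotted steel rail, on the channel's axis, 140 mm above the bench. Axes: y into the rail along its length, z up, x out of the slot (away from the robot). Channel 36 mm square inside, 41 outside, 300 mm long, far end capped; 22 mm high slot along the +x face. The hanger's head has 2 mm play up and down and 3 mm to each side.
- catch (a joint): spring leaf in front of the rail just under the slot, slanting inward. The hanger's bar presses it aside in passing (2 to 4 N), then it snaps out behind the bar's trailing edge. Value in rad: 0 = fully out (free, or behind a parked hanger), about 0.2 while the bar is over it.
- buffer (a joint): sprung rubber buffer in the channel, met by the leading roller. Value in m: 0 free, 0.0135 hard end (about 15 N; never drive it there); pushes back 4 N at touch, 0.85 N more per mm. The hanger meets it before clearing the catch, which snaps out at about 0.0065 to 0.0085; let go then, it is held with the buffer about 0.0045 pressed. Not caught, it is pushed back.
- big_center (a point): bystander: squat hanger with 54 mm rollers for another rail, 130 mm high; the point is 65 mm above its underside on its bar. Leave it standing.
- carton_center (a point): bystander: small cardboard carton, 60 x 120 x 45 mm, its centre.
- driver_grip (a point): bystander: a screwdriver lying on the bench, its handle.
- tester: bystander: orange hand tester, 55 x 150 x 30 mm, lying flat; origin under its centre.
- lube: bystander: white can, 50 mm diameter, 120 mm high; origin under its centre.
- hanger: the small-roller hanger as a whole (200 to 360 g), standing upright on its black saddle; origin at the underside below the bar, same axes. Saddle 94 mm long (y), from x = -42 to +24 mm, 33 mm high. In the rail its axes are parallel to the rail's, hanger_head on the rail's axis, the rollers on the channel's floor; drag 0 to 4 N.
- rail: the rail with stand, catch and buffer; origin on the bench 140 mm below rail_mouth, same axes; the stand is on the side opposite the slot. Catch and buffer are one unit, clamped in the rail at a place that changes and is not measured: the hanger parks with hanger_head 142 to 222 mm past rail_mouth.
Things that resemble listed ones, but are neither listed nor needed, are in the scene too. Leave any blue, orange or purple look-alike of the hanger alone.

How it is judged:
On the way:
1. the hanger's rollers have entered the rail's open end, its head in the channel 20 to 90 mm past the mouth (y of hanger_head in the frame of rail_mouth between 0.02 and 0.09 m and x of hanger_head in the frame of rail_mouth between -0.006 and 0.006 m and z of hanger_head in the frame of rail_mouth between -0.006 and 0.006 m), for 0.1 s.
At the end, for the whole second after the job is handed in: The small-roller hanger hangs at rest in the rail, its head on the rail's axis (within 6 mm), released, behind the sprung-out catch (within 0.08 rad of fully out) with the buffer still pressed by more than 2 mm (y of hanger_head in the frame of rail_mouth between 0.13 and 0.235 m and x of hanger_head in the frame of rail_mouth between -0.006 and 0.006 m and z of hanger_head in the frame of rail_mouth between -0.006 and 0.006 m and value of joint catch below 0.08 rad and value of joint buffer above 0.002 m and linear speed of hanger below 0.02 m/s); the robot touches nothing.
It fails at once if the hanger pressed against the rail, its catch or its buffer with more than 40 N (contact force between hanger and rail above 40 N).
It fails at once if the buffer driven to its hard end (value of joint buffer above 0.0129 m).
It fails at once if the squat hanger moved more than 25 mm (distance of big_center from where it was at the start of the episode above 0.025 m).
It fails at once if another thing on the bench moved more than 25 mm (distance of any of carton_center, driver_grip, tester, lube from where it was at the start of the episode above 0.025 m).
It also fails if it takes over 67 s, if anything falls off the work surface, if the arm or the gripper's body presses on something with over 40 N, if the wrist force passes 120 N, or if a joint passes its speed limit or range.

## Robot

A 7-joint arm with a two-finger parallel gripper is mounted at the origin on the work surface. World frame = base frame: x ahead of the robot, y to its left, z up, the work surface at z = 0. Lengths are in m, angles in rad, forces in N, time in s.
With the tool pointing down it reaches from about 0.425 to 0.875 m from the base axis. Payload 4.7 kg.
Tool frame: the origin (TCP) lies midway between the tips of the shut fingers; the grasp point (between the pads) lies 19 mm behind it; z points along the fingers, x is the direction in which the jaws open and shut, and the axes are right-handed (so a half turn about z gives the same grasp; the last joint's range is limited). The gripper opens to 87 mm and grips with 3 to 60 N. Pads are 19 mm wide; open, the fingers measure 117 mm over their backs; the gripper's body (75 mm by 190 mm) begins 51 mm behind the grasp point.
Start: joints at [-1.299, 0.321, -0.07, 1.45, 0.023, 1.371, -0.057], TCP at [0.166, 0.629, 0.223] pointing down, gripper open.
Joint ranges: [-2.86, 2.86], [-0.3, 2.09], [-1.38, 1.24], [0.06, 2.45], [-1.56, 4.7], [0.09, 2.05], [-2.69, 2.69]. Speed limits (rad/s): [2.57, 2.57, 3.14, 3.14, 3.14, 3.14, 3.14].

## Interface

Orientations are given as a rotation vector (axis times angle).
In Python, from bench import get_state, eyes, ticket gives the robot as it stands.
- The arm moves only by the tool carry_out, never from a script. Its argument "motion" is a list of rows, each a list of 2 entries, a list of its own where there are three numbers: the shift along the world's x, y, z in m, then the turn about the world's z in rad. A call has 1 to 20 rows; each row is the pose to reach, as a shift and turn from the pose commanded when the call began; what a row does not reach only later rows make up. A row lasts 1/10 s, in which the tool goes at most 50 mm and 8.59 degrees, less where a joint would pass 70% of its speed; a pose out of reach is approached as far as the arm can. A call with a gripper value outside its range is refused whole. "grip" is the gripper command: -1 is fully open, 1 is shut, values between are in proportion, set as the call begins (left out, the last holds). The fingers move at their own pace and stop on an object; "squeeze" is the grip in N (left out, the last holds). Time passes only in rows, so rows that repeat a pose let the fingers close. It gives the time, the measured TCP pose, the force and the opening at its end, in the units of the state.
- get_state(): the state, without advancing time (a new reading comes with each control period).
- eyes.get_image(name): name is "scene" or "top" or "wrist"; returns a dict with "pixels" (384x512x3 uint8, blue, green, red), "mtx" (3x3 intrinsics, pixels), "dist_coeffs" ([k1, k2, p1, p2, k3] as OpenCV has them; the pictures are not rectified), "extrinsics" (4x4, takes a point from camera to world coordinates). Camera axes: x right, y down, z forward; pixel columns grow to the right and rows downward; lengths in m; the calibration is good to about 2 mm. A picture is of the moment at which its call begins. There is no depth.
- ticket.close_job(): hands the job in, once; it reports no verdict.
The state is a dict: "time": time; "joint_positions": joint angles; "qd": joint speeds; "joint_torque": joint torques, N m; "position": TCP position; "tool_rot": TCP orientation; "ft_force": force on the tool from outside, world axes, zero at the start; "torque": the same for the moment, N m; "grip_width": opening from 0.0 (shut) to 1.0 (fully open).
Only numpy, scipy, OpenCV 4.12 (cv2) and the standard library are available. Lean on these libraries where they do the work, as an engineer would, in place of code of your own. Each camera call takes 0.05 s, during which the arm holds its last target. There are 200 camera calls.

## Working session

There is one attempt and no reset: what is moved stays moved. The work goes in short steps, Python scripts to look and compute and a tool call to move; the robot and the scene stay as the last step left them, time stands still between calls to the robot, and variables do not carry over. Pictures are saved under pics/ and viewed, about 8 in all and at most 12, crops included, and the job is handed in when it is done.

Besides the shell and the picture viewer there is one more tool, called after "Call:" as name([rows], argument=value, ...), one row to a line, values as JSON. carry_out: Moves the arm, as the interface text tells. Its arguments: {"type":"object","properties":{"motion":{"type":"array","items":{"type":"array"}},"grip":{"type":"number"},"squeeze":{"type":"number"}},"required":["motion"]}

```bash
mkdir -p pics; cat > h.py <<'E'
import numpy as np, cv2
from bench import get_state, eyes, ticket
def grab(name,fn):
    d=eyes.get_image(name); cv2.imwrite('pics/'+fn+'.png',d['pixels'])
    np.savez('pics/'+fn+'.npz',K=d['mtx'],D=d['dist_coeffs'],T=d['extrinsics']); return d
def load(fn):
    z=np.load('pics/'+fn+'.npz'); return np.array(z['K'],float),np.array(z['D'],float),np.array(z['T'],float)
def ray(fn,px):
    K,D,T=load(fn); u=cv2.undistortPoints(np.array([[px]],float),K,D)[0,0]
    d=T[:3,:3]@np.array([u[0],u[1],1]); return T[:3,3],d/np.linalg.norm(d)
def onz(fn,px,z):
    o,d=ray(fn,px); return o+d*(z-o[2])/d[2]
def tri(obs):
    A=np.zeros((3,3));b=np.zeros(3);R=[ray(*o) for o in obs]
    for o,d in R: P=np.eye(3)-np.outer(d,d);A+=P;b+=P@o
    x=np.linalg.solve(A,b); return x,[np.linalg.norm((np.eye(3)-np.outer(d,d))@(x-o)) for o,d in R]
def proj(fn,X):
    K,D,T=load(fn); W=np.linalg.inv(T); return cv2.projectPoints(np.atleast_2d(np.array(X,float)),cv2.Rodrigues(W[:3,:3])[0],W[:3,3],K,D)[0][:,0]
E
python3 - <<'E'
from h import *
for n in('scene','top','wrist'): d=grab(n,n+'0'); print(n,d['extrinsics'].round(3).tolist())
im=np.hstack([cv2.imread(f'pics/{n}0.png') for n in('scene','top')])
cv2.imwrite('pics/s2.png',cv2.resize(cv2.imread('pics/scene0.png'),(800,600),interpolation=cv2.INTER_CUBIC))
cv2.imwrite('pics/t2.png',cv2.resize(cv2.imread('pics/top0.png'),(800,600),interpolation=cv2.INTER_CUBIC))
print({k:np.round(v,3).tolist() for k,v in get_state().items()})
E
```

```text
scene [[-0.237, 0.635, -0.735, 1.42], [0.972, 0.163, -0.172, 0.104], [0.01, -0.755, -0.656, 0.949], [0.0, 0.0, 0.0, 1.0]]
top [[-0.012, -0.994, 0.108, 0.378], [-1.0, 0.015, 0.028, -0.138], [-0.029, -0.108, -0.994, 1.327], [0.0, 0.0, 0.0, 1.0]]
wrist [[0.253, 0.93, 0.266, 0.094], [0.967, -0.243, -0.071, 0.648], [-0.002, 0.275, -0.961, 0.384], [0.0, 0.0, 0.0, 1.0]]
{'time': 0.15, 'joint_positions': [-1.299, 0.322, -0.07, 1.451, 0.023, 1.371, -0.057], 'qd': [-0.0, -0.002, 0.0, -0.001, 0.001, 0.001, 0.001], 'joint_torque': [-0.0, -49.179, -0.404, -31.288, -0.064, 0.04, 0.0], 'position': [0.166, 0.628, 0.222], 'tool_rot': [2.488, 1.917, -0.002], 'ft_force': [1.513, 0.215, 0.656], 'torque': [0.031, 0.036, 0.048], 'grip_width': 1.001}
```

View pics/s2.png

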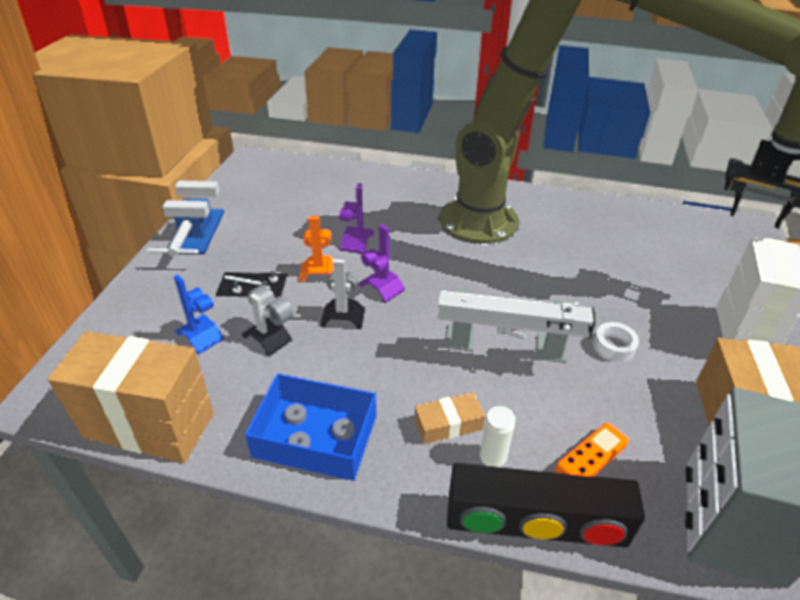

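View pics/t2.png

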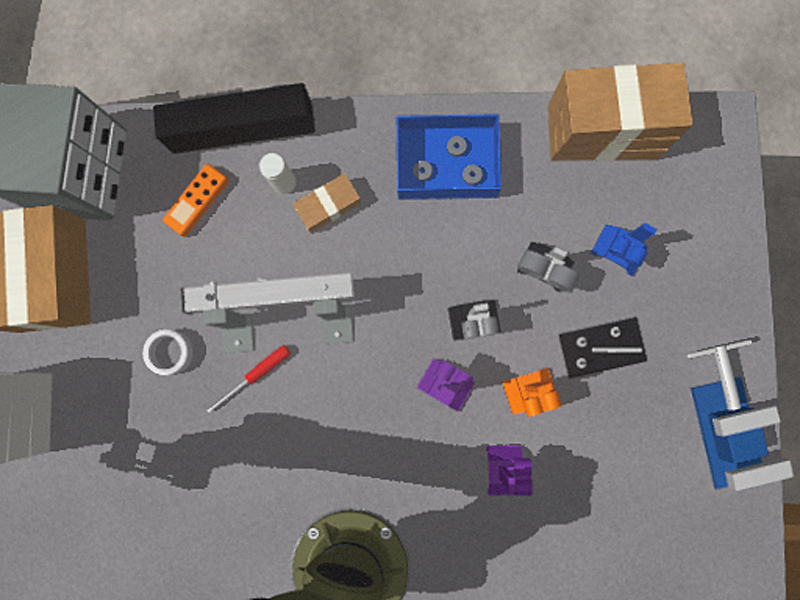

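The grey small-roller hanger is at scene (342,290) and top (474,318). The rail mouth is the right-hand end in the top view, near (352,285), and the slot faces image-up (+x). Next I'll enlarge both for measuring.

```bash
python3 - <<'E'
from h import *
s=cv2.imread('pics/scene0.png');t=cv2.imread('pics/top0.png')
def crop(im,x,y,w,h,k,W,H):
    c=cv2.resize(im[y:y+h,x:x+w],(w*k,h*k),interpolation=cv2.INTER_CUBIC)
    for i in range(0,w,10): cv2.putText(c,str(x+i),(i*k,8),0,.28,(0,0,255),1); cv2.line(c,(i*k,9),(i*k,14),(0,0,255),1)
    for j in range(0,h,10): cv2.putText(c,str(y+j),(0,j*k+3),0,.28,(255,0,0),1); cv2.line(c,(18,j*k),(24,j*k),(255,0,0),1)
    return c
# scene hanger, top hanger
a=crop(s,195,160,50,54,8,0,0); b=crop(t,275,180,50,54,8,0,0)
cv2.imwrite('pics/h8.png',np.hstack([a,b]))
a=crop(s,270,175,130,60,6,0,0); b=crop(t,105,165,130,60,6,0,0)
cv2.imwrite('pics/r6.png',cv2.resize(np.vstack([a,b]),None,fx=.8,fy=.8,interpolation=cv2.INTER_AREA))
E
```

```text
(no output)
```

View pics/h8.png

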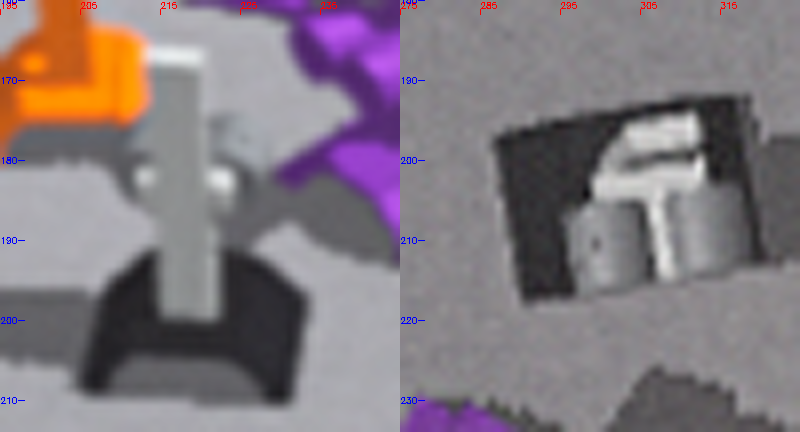

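View pics/r6.png

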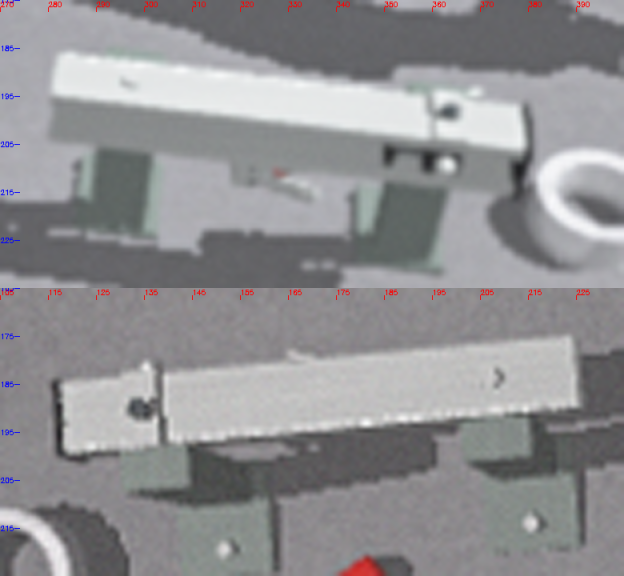

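```bash
python3 - <<'E'
from h import *
x,e=tri([('scene0',(216.9,167.1)),('top0',(307.3,196.7))]); print('bar top',x.round(4),np.round(e,4))
a,b=onz('top0',(290.7,217.5),.0),onz('top0',(287.2,197),.0); print('saddle left edge',a,b)
c=onz('top0',(318.3,192),.033); d=onz('top0',(287.2,197),.033); v=d-c; print('saddle front edge',c,d,np.linalg.norm(v),np.degrees(np.arctan2(-v[0],v[1])))
# rail top: crop r6 scale 4.8 ; top img lower at offset 288
def T(X,Y): return (105+X/4.8,165+(Y-288)/4.8)
def S(X,Y): return (270+X/4.8,175+Y/4.8)
P={}
for n,t,s in [('mouth+x',T(574,337),S(50,97)),('mouth-x',T(580,407),S(59,52)),('cap+x',T(55,381),S(523,152)),('cap-x',T(66,455),S(526,103))]:
    x,e=tri([('top0',t),('scene0',s)]); P[n]=x; print(n,x.round(4),np.round(e,4))
for z in (.1605,):
    Q={n:onz('top0',T(*t),z) for n,t in dict(mp=(574,337),mm=(580,407),cp=(55,381),cm=(66,455)).items()}
    for n in Q: print(n,Q[n].round(4))
    m=(Q['mp']+Q['mm'])/2; c=(Q['cp']+Q['cm'])/2; v=c-m; print('mouth',m,'len',np.linalg.norm(v),'yaw',np.degrees(np.arctan2(-v[0],v[1])))
x,e=tri([('top0',T(290,352)),('scene0',S(318,197))]); print('leaf tip',x,e)
E
```

```text
bar top [ 0.4862 -0.244   0.1718] [0.0009 0.0009]
saddle left edge [ 0.43905055 -0.20813692  0.        ] [ 0.5026726  -0.19861836  0.        ]
saddle front edge [ 0.51329681 -0.29134237  0.033     ] [ 0.49956542 -0.19711026  0.033     ] 0.09522730919028888 8.290715496499917
mouth+x [ 0.551  -0.019   0.1548] [0.0011 0.0011]
mouth-x [ 0.5099 -0.0218  0.1579] [0.0019 0.0019]
cap+x [0.5304 0.2814 0.1579] [0.0016 0.0016]
cap-x [0.4866 0.2784 0.159 ] [0.0031 0.0031]
mp [ 0.5503 -0.0206  0.1605]
mm [ 0.5099 -0.0239  0.1605]
cp [0.5299 0.2822 0.1605]
cm [0.4867 0.2746 0.1605]
mouth [ 0.53013142 -0.02225611  0.1605    ] len 0.30143816709891236 yaw 4.151562376329833
leaf tip [0.55172706 0.15858795 0.1080841 ] [np.float64(0.0020718027686090425), np.float64(0.0020718027686090212)]
```

Call:
carry_out([
  [[0, 0, 0.045], 0],
  [[0, 0, 0.09], 0],
  [[0, 0, 0.135], 0],
  [[0, 0, 0.17], 0],
  [[0.03, -0.03, 0.17], 0.05],
  [[0.065, -0.06, 0.17], 0.1],
  [[0.1, -0.09, 0.17], 0.15],
  [[0.135, -0.12, 0.17], 0.2],
  [[0.17, -0.15, 0.17], 0.25],
  [[0.205, -0.18, 0.17], 0.3],
  [[0.24, -0.21, 0.17], 0.35],
  [[0.275, -0.245, 0.17], 0.4],
  [[0.31, -0.28, 0.17], 0.4],
  [[0.334, -0.32, 0.17], 0.4],
  [[0.334, -0.37, 0.17], 0.4],
  [[0.334, -0.42, 0.17], 0.4],
  [[0.334, -0.47, 0.17], 0.4],
  [[0.334, -0.52, 0.17], 0.4],
  [[0.334, -0.57, 0.17], 0.4],
  [[0.334, -0.62, 0.17], 0.4],
], grip=-1)

```text
time: 2.15
position: [0.4992, 0.0065, 0.3925]
tool_rot: [-2.058, -2.374, -0.001]
ft_force: [0.7, -0.4, -1.1]
grip_width: 1.001
```

```bash
python3 - <<'E'
from h import *
d=grab('wrist','w1'); print(d['extrinsics'].round(3).tolist(), d['mtx'].round(0).tolist())
print(get_state()['position'])
im=cv2.imread('pics/w1.png'); cv2.imwrite('pics/w1b.png',cv2.resize(im,(800,600),interpolation=cv2.INTER_CUBIC))
print(proj('w1',[[.53,-.022,.14],[.486,-.244,.175],[.551,.1586,.108]]))
E
```

```text
[[-0.144, 0.951, 0.272, 0.425], [0.99, 0.138, 0.04, -0.004], [0.0, 0.275, -0.961, 0.555], [0.0, 0.0, 0.0, 1.0]] [[333.0, 0.0, 255.0], [0.0, 333.0, 194.0], [0.0, 0.0, 1.0]]
[ 0.49896169 -0.00478807  0.39320607]
[[229.81189042 180.23635453]
 [ 41.47762809 124.10274033]
 [356.15862807 206.97923922]]
```

Call:
carry_out([
  [[0, -0.045, 0], 0],
  [[0, -0.09, 0], 0],
  [[-0.01, -0.13, 0], 0],
  [[-0.01, -0.17, 0], 0],
  [[-0.01, -0.17, 0], 0],
  [[-0.01, -0.17, 0], 0],
])

```text
time: 2.8
position: [0.4895, -0.162, 0.3924]
tool_rot: [-2.06, -2.371, -0.001]
ft_force: [1.3, 1.2, 0.3]
grip_width: 0.999
```

```bash
python3 - <<'E'
from h import *
d=grab('wrist','w2'); 
print(get_state()['position'])
im=cv2.imread('pics/w2.png'); cv2.imwrite('pics/w2b.png',cv2.resize(im,(800,600),interpolation=cv2.INTER_CUBIC))
print(proj('w2',[[.53,-.022,.14],[.486,-.244,.175],[.551,.1586,.108]]))
E
```

```text
[ 0.48990452 -0.16045795  0.39231444]
[[356.23562878 205.11189116]
 [184.89103536 152.47136189]
 [464.23756203 228.01685782]]
```

View pics/w1b.png

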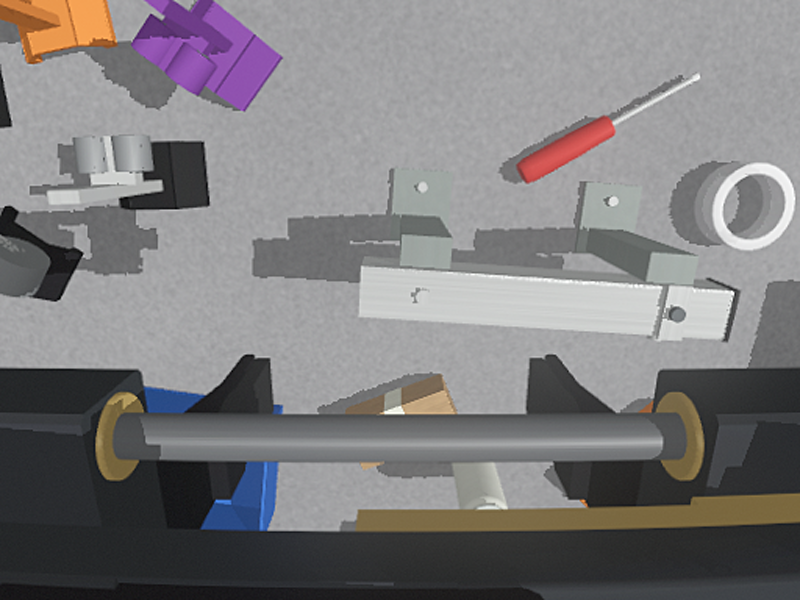

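View pics/w2b.png

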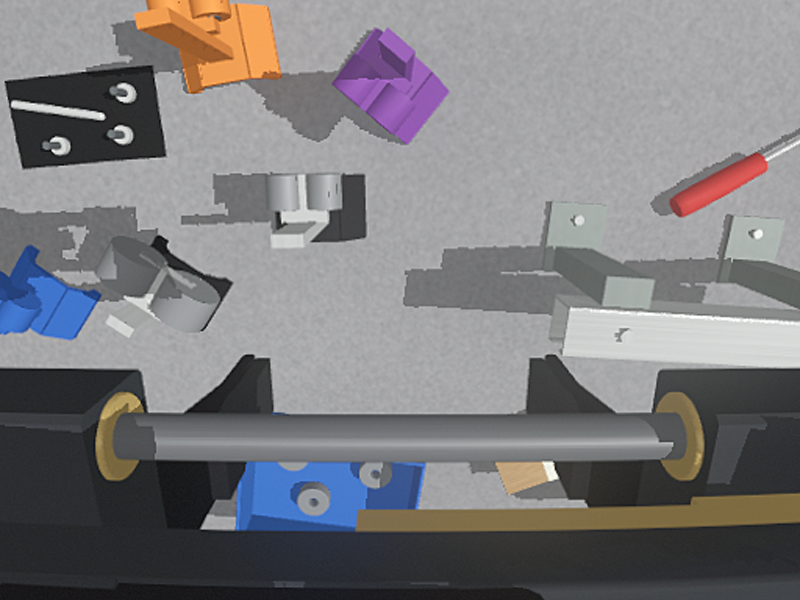

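The rail's mouth corners are near (361,267) and (360,317) in w1 and (568,308) and (562,354) in w2. The hanger bar top is at about (288,241) in w2, which matches the prediction. I'll check the w1 bar top in one enlarged crop.

```bash
python3 - <<'E'
from h import *
def crop(fn,x,y,w,h,k):
    im=cv2.imread(fn)
    c=cv2.resize(im[y:y+h,x:x+w],(w*k,h*k),interpolation=cv2.INTER_CUBIC)
    for i in range(0,w,10): cv2.putText(c,str(x+i),(i*k,8),0,.28,(0,0,255),1); cv2.line(c,(i*k,9),(i*k,14),(0,0,255),1)
    for j in range(0,h,10): cv2.putText(c,str(y+j),(0,j*k+3),0,.28,(255,0,0),1); cv2.line(c,(18,j*k),(24,j*k),(255,0,0),1)
    return c
a=np.hstack([crop('pics/w1.png',10,80,80,60,5),crop('pics/w2.png',160,105,80,60,5)])
b=np.hstack([crop('pics/w1.png',210,155,80,60,5),crop('pics/w2.png',330,180,80,60,5)])
cv2.imwrite('pics/c3.png',np.vstack([a,b]))
for f in('w1','w2'): print(load(f)[2][:3,3], load(f)[1])
E
```

```text
[ 0.42546798 -0.00413232  0.55468942] [-0.06178434  0.          0.          0.          0.        ]
[ 0.41580437 -0.17237668  0.55464419] [-0.06178434  0.          0.          0.          0.        ]
```

View pics/c3.png

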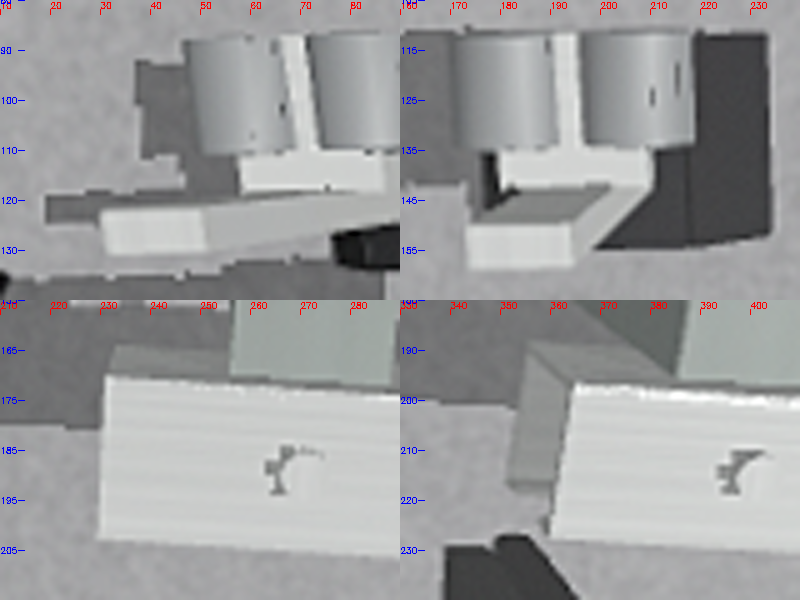

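```bash
python3 - <<'E'
from h import *
x,e=tri([('w1',(41,126.2)),('w2',(184.1,154.3))]); print('bar top w',x.round(4),np.round(e,4))
x,e=tri([('w1',(41,126.2)),('w2',(184.1,154.3)),('scene0',(216.9,167.1)),('top0',(307.3,196.7))]); print('bar top all',x.round(4),np.round(e,4))
B=x
l=[onz('w2',p,.175) for p in[(173.3,150),(194.8,149.6)]]; v=l[1]-l[0]; print('bar w2 back edge',np.linalg.norm(v),np.degrees(np.arctan2(-v[0],v[1])))
l=[onz('w2',p,.175) for p in[(173.4,159.2),(194.6,158.8)]]; v=l[1]-l[0]; print('front',np.linalg.norm(v),np.degrees(np.arctan2(-v[0],v[1])))
T=lambda X,Y:(105+X/4.8,165+(Y-288)/4.8)
m1,e=tri([('w1',(230.6,170)),('w2',(364.8,196.4)),('top0',T(580,407))]);print('mouth -x',m1.round(4),np.round(e,4))
m2,e=tri([('w1',(229.6,203)),('w2',(360.2,227.6)),('top0',T(574,337))]);print('mouth +x',m2.round(4),np.round(e,4))
# long edges in w1
im=cv2.imread('pics/w1.png'); 
for nm,(a,b) in dict(minus=((231,170),(418,182.5)),plus=((229.6,203),(418,215.5))).items():
    # refine: strong vertical gradient search along the edge
    g=cv2.Sobel(cv2.cvtColor(cv2.GaussianBlur(im,(3,3),0),6).astype(float),6,0,1,ksize=3)*(1 if nm=='minus' else -1)
    pts=[]
    for u in range(265 if nm=='minus' else 240,405,5):
        y0=a[1]+(b[1]-a[1])*(u-a[0])/(b[0]-a[0]); ys=np.arange(int(y0)-5,int(y0)+7); pts.append(onz('w1',(u,ys[np.argmax(g[ys,u])]),.1605))
    pts=np.array(pts); k=np.polyfit(pts[:,1],pts[:,0],1); r=pts[:,0]-np.polyval(k,pts[:,1]); k=np.polyfit(pts[abs(r)<.003,1],pts[abs(r)<.003,0],1)
    print(nm,'yaw',np.degrees(np.arctan(-k[0])),'x at y=-.022',np.polyval(k,-.022),'rms',r.std())
E
```

```text
bar top w [ 0.4884 -0.2448  0.1747] [0.0001 0.0001]
bar top all [ 0.4877 -0.2443  0.1738] [0.0012 0.0009 0.0019 0.0015]
bar w2 back edge 0.024805835548064085 8.972189666668346
front 0.024640525492005027 9.035393416942588
mouth -x [ 0.5106 -0.0228  0.1637] [0.0014 0.0004 0.0017]
mouth +x [ 0.5511 -0.0194  0.1652] [0.002  0.0004 0.0022]
minus yaw 4.493272298853435 x at y=-.022 0.5120228965850998 rms 0.0003711264043693583
plus yaw 4.477633624312043 x at y=-.022 0.5533120097275595 rms 0.00038741751944051527
```

Measured in the wrist views: bar top (0.488, -0.2445, 0.175), yaw about 8.7°; mouth (0.532, -0.021), yaw 4.45°; rail width 41 mm. These agree with the given sizes, so I'll grasp.

Call:
carry_out([
  [[-0.001, -0.04, 0], 0.006],
  [[-0.0025, -0.0835, 0], 0.012],
  [[-0.0025, -0.0835, -0.05], 0.012],
  [[-0.0025, -0.0835, -0.1], 0.012],
  [[-0.0025, -0.0835, -0.14], 0.012],
  [[-0.0025, -0.0835, -0.175], 0.012],
  [[-0.0025, -0.0835, -0.205], 0.012],
  [[-0.0025, -0.0835, -0.23], 0.012],
  [[-0.0025, -0.0835, -0.25], 0.012],
  [[-0.0025, -0.0835, -0.257], 0.012],
  [[-0.0025, -0.0835, -0.257], 0.012],
  [[-0.0025, -0.0835, -0.257], 0.012],
], grip=-1)

```text
time: 4.05
position: [0.4883, -0.2445, 0.1365]
tool_rot: [2.041, 2.386, 0.001]
ft_force: [0.0, 0.0, 1.4]
grip_width: 1.004
```

Call:
carry_out([
  [[0, 0, 0], 0],
  [[0, 0, 0], 0],
  [[0, 0, 0], 0],
  [[0, 0, 0], 0],
  [[0, 0, 0], 0],
  [[0, 0, 0], 0],
  [[0, 0, 0], 0],
  [[0, 0, 0], 0],
  [[0, 0, 0], 0],
  [[0, 0, 0], 0],
], grip=1, squeeze=25)

```text
time: 5.05
position: [0.4874, -0.2451, 0.1355]
tool_rot: [2.044, 2.386, 0.0]
ft_force: [0.9, -0.3, -0.5]
grip_width: 0.273
```

```bash
python3 - <<'E'
from h import *
s=get_state(); print({k:np.round(s[k],4).tolist() for k in('time','position','tool_rot','ft_force','torque','grip_width')})
E
```

```text
{'time': 5.05, 'position': [0.4874, -0.2451, 0.1355], 'tool_rot': [2.0436, 2.3857, 0.0002], 'ft_force': [0.865, -0.3176, -0.4914], 'torque': [-0.0236, -0.0986, 0.0617], 'grip_width': 0.2731}
```

Call:
carry_out([
  [[0, 0, 0.01], 0],
  [[0, 0, 0.025], 0],
  [[0, 0, 0.045], 0],
  [[0.005, 0.01, 0.045], -0.01],
  [[0.015, 0.03, 0.045], -0.025],
  [[0.03, 0.055, 0.045], -0.04],
  [[0.045, 0.085, 0.045], -0.055],
  [[0.06, 0.115, 0.045], -0.07],
  [[0.07, 0.14, 0.045], -0.074],
  [[0.0765, 0.155, 0.045], -0.074],
  [[0.079, 0.163, 0.045], -0.074],
  [[0.079, 0.165, 0.045], -0.074],
  [[0.079, 0.165, 0.045], -0.074],
  [[0.079, 0.165, 0.045], -0.074],
])

```text
time: 6.45
position: [0.5657, -0.0819, 0.1807]
tool_rot: [2.133, 2.306, -0.001]
ft_force: [0.4, 0.1, -3.6]
grip_width: 0.271
```

```bash
python3 - <<'E'
from h import *
s=get_state(); print({k:np.round(s[k],4).tolist() for k in('time','position','tool_rot','ft_force','torque','grip_width')})
d=grab('wrist','w3'); 
grab('scene','s3')
a=cv2.imread('pics/w3.png')[150:350,90:350]; b=cv2.imread('pics/s3.png')[140:300,230:438]
a=cv2.resize(a,None,fx=3,fy=3,interpolation=cv2.INTER_CUBIC); cv2.imwrite('pics/w3b.png',a)
E
```

```text
{'time': 6.45, 'position': [0.5657, -0.0819, 0.1807], 'tool_rot': [2.1332, 2.3059, -0.0008], 'ft_force': [0.4427, 0.0633, -3.6206], 'torque': [0.0388, -0.0062, 0.0043], 'grip_width': 0.2707}
```

View pics/w3b.png

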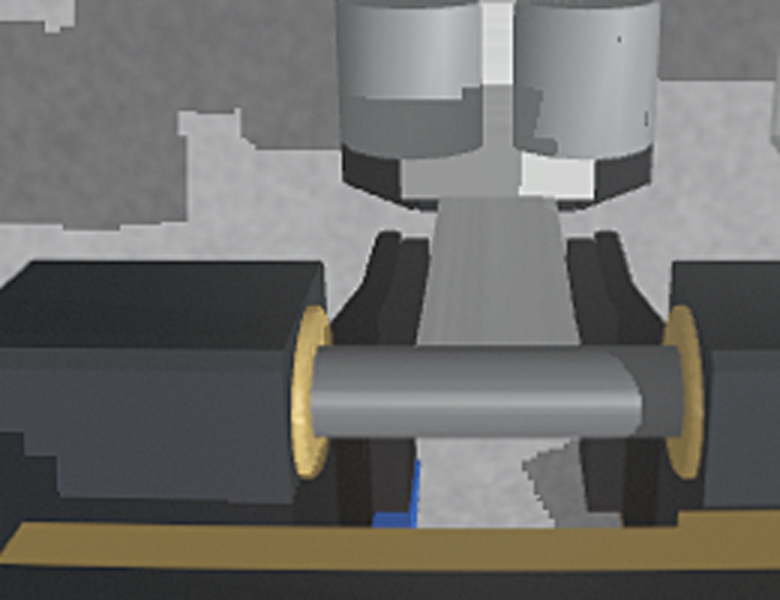

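```bash
python3 - <<'E'
from h import *
x,y,w,h,k=195,130,160,90,5
im=cv2.imread('pics/w3.png')
c=cv2.resize(im[y:y+h,x:x+w],(w*k,h*k),interpolation=cv2.INTER_CUBIC)
for i in range(0,w,10): cv2.putText(c,str(x+i),(i*k,8),0,.3,(0,0,255),1); cv2.line(c,(i*k,9),(i*k,14),(0,0,255),1)
for j in range(0,h,10): cv2.putText(c,str(y+j),(0,j*k+3),0,.3,(255,0,0),1); cv2.line(c,(18,j*k),(24,j*k),(255,0,0),1)
cv2.imwrite('pics/w3c.png',c)
E
```

```text
(no output)
```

View pics/w3c.png

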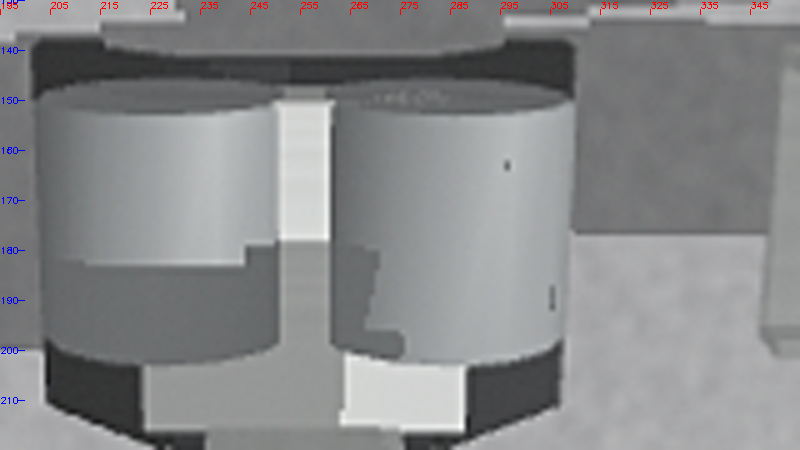

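```bash
python3 - <<'E'
from h import *
print('cam',load('w3')[2][:3,3], get_state()['position'])
for n,p in dict(backL=(220,152.6),backR=(283,152.6),frontL=(220,203),frontR=(283,202.8)).items(): print(n,onz('w3',p,.1555).round(4))
th=np.radians(4.45); ex=np.array([np.cos(th),np.sin(th)]);ey=np.array([-np.sin(th),np.cos(th)])
M=np.array([.5325,-.0212])
q=[onz('w3',p,.1555)[:2] for p in[(220,152.6),(283,152.6),(220,203),(283,202.8)]]
c=np.mean(q,0); print('head',c,'rail frame',(c-M)@ex,(c-M)@ey); v=q[1]-q[0]+q[3]-q[2]; print('yaw',np.degrees(np.arctan2(-v[0],v[1])),'depth',np.linalg.norm(q[2]-q[0]))
# predicted rail outer corners in w3
for dx in(-.0205,.0205):
  for z in(.1605,.1195):
    p=np.r_[M+dx*ex,z]; print(dx,z,proj('w3',p).round(1))
E
```

```text
cam [ 0.49145756 -0.08745477  0.34297804] [ 0.56580728 -0.08147978  0.18068792]
backL [ 0.5224 -0.1052  0.1555]
backR [ 0.5196 -0.0697  0.1555]
frontL [ 0.5523 -0.1037  0.1555]
frontR [ 0.5492 -0.0667  0.1555]
head [ 0.53588524 -0.08633592] rail frame -0.0016787983215264205 -0.06520221707156092
yaw 4.6555101355745405 depth 0.02992479993997194
-0.0205 0.1605 [[369.4 147.5]]
-0.0205 0.1195 [[349.4 138.8]]
0.0205 0.1605 [[362.9 217.5]]
0.0205 0.1195 [[345.  197.4]]
```

Call:
carry_out([
  [[0, 0.008, 0], 0],
  [[-0.0005, 0.016, 0], 0],
  [[-0.001, 0.022, 0], 0],
  [[-0.001, 0.026, 0], 0],
  [[-0.0013, 0.029, 0], 0],
  [[-0.0015, 0.031, 0], 0],
  [[-0.0017, 0.033, 0], 0],
  [[-0.0018, 0.035, 0], 0],
  [[-0.002, 0.037, 0], 0],
  [[-0.002, 0.037, 0], 0],
])

```text
time: 7.55
position: [0.5642, -0.0426, 0.1806]
tool_rot: [-2.13, -2.309, -0.0]
ft_force: [0.6, -0.4, -3.5]
grip_width: 0.272
```

Call:
carry_out([
  [[-0.0001, 0.0015, 0], 0],
  [[-0.0002, 0.003, 0], 0],
  [[-0.0003, 0.0045, 0], 0],
  [[-0.0005, 0.006, 0], 0],
  [[-0.0005, 0.006, 0], 0],
])

```text
time: 8.05
position: [0.5637, -0.0366, 0.1806]
tool_rot: [-2.13, -2.309, -0.0]
ft_force: [0.2, -0.5, -4.0]
grip_width: 0.275
```

Call:
carry_out([
  [[-0.0002, 0.003, 0], 0],
  [[-0.0005, 0.006, 0], 0],
  [[-0.0007, 0.009, 0], 0],
  [[-0.0009, 0.012, 0], 0],
  [[-0.0012, 0.015, 0], 0],
  [[-0.0014, 0.018, 0], 0],
  [[-0.0016, 0.021, 0], 0],
  [[-0.0019, 0.024, 0], 0],
  [[-0.0019, 0.024, 0], 0],
])

```text
time: 8.95
position: [0.5618, -0.0122, 0.1805]
tool_rot: [-2.129, -2.309, -0.0]
ft_force: [0.2, 0.4, -3.0]
grip_width: 0.276
```

Call:
carry_out([
  [[-0.0002, 0.003, 0], 0],
  [[-0.0005, 0.006, 0], 0],
  [[-0.0007, 0.009, 0], 0],
  [[-0.0009, 0.012, 0], 0],
  [[-0.0012, 0.015, 0], 0],
  [[-0.0014, 0.018, 0], 0],
  [[-0.0016, 0.021, 0], 0],
  [[-0.0019, 0.024, 0], 0],
  [[-0.0019, 0.024, 0], 0],
])

```text
time: 9.85
position: [0.5599, 0.0118, 0.1805]
tool_rot: [-2.129, -2.309, -0.0]
ft_force: [0.6, 0.2, -3.2]
grip_width: 0.275
```

```bash
python3 - <<'E'
from h import *
s=get_state(); print({k:np.round(s[k],4).tolist() for k in('time','position','tool_rot','ft_force','torque','grip_width')})
grab('wrist','w4'); d=grab('scene','s4')
x,y,w,h,k=265,150,130,90,3
a=cv2.resize(cv2.imread('pics/s4.png')[y:y+h,x:x+w],None,fx=6,fy=6,interpolation=cv2.INTER_CUBIC)
cv2.imwrite('pics/s4b.png',a)
E
```

```text
{'time': 9.85, 'position': [0.5599, 0.0118, 0.1805], 'tool_rot': [-2.1293, -2.3094, -0.0004], 'ft_force': [0.6363, 0.1877, -3.2105], 'torque': [0.0684, -0.0631, -0.0203], 'grip_width': 0.2749}
```

View pics/s4b.png

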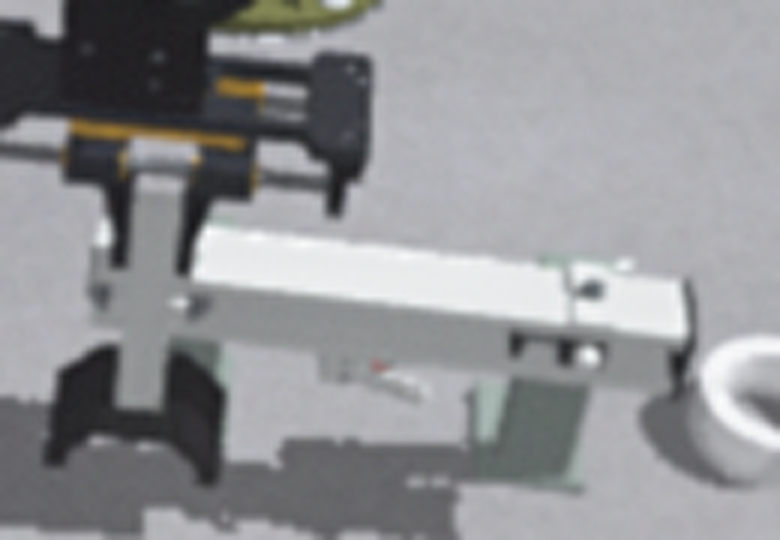

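Entry is clean: the bar is in front of the rail, the rollers are inside, and there is no contact force. The leaf tip is near s≈0.18. I'll keep sliding.

Call:
carry_out([
  [[-0.0003, 0.004, 0], 0],
  [[-0.0006, 0.008, 0], 0],
  [[-0.0009, 0.012, 0], 0],
  [[-0.0012, 0.016, 0], 0],
  [[-0.0016, 0.02, 0], 0],
  [[-0.0019, 0.024, 0], 0],
  [[-0.0022, 0.028, 0], 0],
  [[-0.0025, 0.032, 0], 0],
  [[-0.0028, 0.036, 0], 0],
  [[-0.0031, 0.04, 0], 0],
  [[-0.0031, 0.04, 0], 0],
])

```text
time: 11.05
position: [0.5568, 0.052, 0.1805]
tool_rot: [-2.129, -2.31, -0.001]
ft_force: [-0.2, -0.1, -2.8]
grip_width: 0.269
```

Call:
carry_out([
  [[-0.0003, 0.004, 0], 0],
  [[-0.0006, 0.008, 0], 0],
  [[-0.0009, 0.012, 0], 0],
  [[-0.0012, 0.016, 0], 0],
  [[-0.0016, 0.02, 0], 0],
  [[-0.0019, 0.024, 0], 0],
  [[-0.0022, 0.028, 0], 0],
  [[-0.0025, 0.032, 0], 0],
  [[-0.0028, 0.036, 0], 0],
  [[-0.0031, 0.04, 0], 0],
  [[-0.0031, 0.04, 0], 0],
])

```text
time: 12.15
position: [0.5537, 0.092, 0.1806]
tool_rot: [-2.129, -2.31, -0.001]
ft_force: [0.2, -0.6, -2.4]
grip_width: 0.276
```

Call:
carry_out([
  [[-0.0002, 0.003, 0], 0],
  [[-0.0005, 0.006, 0], 0],
  [[-0.0007, 0.009, 0], 0],
  [[-0.0009, 0.012, 0], 0],
  [[-0.0012, 0.015, 0], 0],
  [[-0.0014, 0.018, 0], 0],
  [[-0.0016, 0.021, 0], 0],
  [[-0.0019, 0.024, 0], 0],
  [[-0.0019, 0.024, 0], 0],
])

```text
time: 13.05
position: [0.5519, 0.1157, 0.1806]
tool_rot: [2.13, 2.309, 0.001]
ft_force: [-0.0, 0.0, -3.7]
grip_width: 0.27
```

Call:
carry_out([
  [[-0.0002, 0.002, 0], 0],
  [[-0.0003, 0.004, 0], 0],
  [[-0.0005, 0.006, 0], 0],
  [[-0.0006, 0.008, 0], 0],
  [[-0.0006, 0.008, 0], 0],
])

```text
time: 13.55
position: [0.552, 0.1229, 0.1809]
tool_rot: [2.13, 2.308, 0.002]
ft_force: [2.9, -1.4, -3.7]
grip_width: 0.273
```

Call:
carry_out([
  [[-0.0002, 0.002, 0], 0],
  [[-0.0003, 0.004, 0], 0],
  [[-0.0005, 0.006, 0], 0],
  [[-0.0006, 0.008, 0], 0],
  [[-0.0006, 0.008, 0], 0],
])

```text
time: 14.05
position: [0.5507, 0.132, 0.1806]
tool_rot: [-2.129, -2.309, -0.002]
ft_force: [3.4, -1.3, -3.7]
grip_width: 0.277
```

The x force rose to +3 N, so the bar is on the leaf. I'll go on gently.

Call:
carry_out([
  [[-0.0001, 0.0015, 0], 0],
  [[-0.0002, 0.003, 0], 0],
  [[-0.0004, 0.0045, 0], 0],
  [[-0.0005, 0.006, 0], 0],
  [[-0.0005, 0.006, 0], 0],
])

```text
time: 14.55
position: [0.55, 0.1377, 0.1805]
tool_rot: [-2.13, -2.309, -0.001]
ft_force: [2.6, -1.5, -4.0]
grip_width: 0.273
```

Call:
carry_out([
  [[-0.0001, 0.0015, 0], 0],
  [[-0.0002, 0.003, 0], 0],
  [[-0.0004, 0.0045, 0], 0],
  [[-0.0005, 0.006, 0], 0],
  [[-0.0005, 0.006, 0], 0],
])

```text
time: 15.05
position: [0.5495, 0.1437, 0.1806]
tool_rot: [-2.13, -2.309, -0.001]
ft_force: [2.7, -0.6, -3.3]
grip_width: 0.271
```

Call:
carry_out([
  [[-0.0001, 0.001, 0], 0],
  [[-0.0002, 0.002, 0], 0],
  [[-0.0002, 0.003, 0], 0],
  [[-0.0003, 0.004, 0], 0],
  [[-0.0003, 0.004, 0], 0],
])

```text
time: 15.55
position: [0.5493, 0.1477, 0.1806]
tool_rot: [-2.13, -2.309, -0.001]
ft_force: [3.3, -1.6, -2.9]
grip_width: 0.274
```

Call:
carry_out([
  [[-0.0001, 0.001, 0], 0],
  [[-0.0002, 0.002, 0], 0],
  [[-0.0002, 0.003, 0], 0],
  [[-0.0002, 0.003, 0], 0],
])

```text
time: 15.95
position: [0.5491, 0.1504, 0.1806]
tool_rot: [-2.13, -2.309, -0.001]
ft_force: [2.2, 0.1, -3.7]
grip_width: 0.276
```

Call:
carry_out([
  [[-0.0001, 0.001, 0], 0],
  [[-0.0002, 0.002, 0], 0],
  [[-0.0002, 0.003, 0], 0],
  [[-0.0002, 0.003, 0], 0],
])

```text
time: 16.35
position: [0.5489, 0.1534, 0.1806]
tool_rot: [-2.13, -2.309, -0.0]
ft_force: [2.7, -1.6, -3.5]
grip_width: 0.272
```

Call:
carry_out([
  [[-0.0001, 0.001, 0], 0],
  [[-0.0002, 0.002, 0], 0],
  [[-0.0002, 0.003, 0], 0],
  [[-0.0002, 0.003, 0], 0],
])

```text
time: 16.75
position: [0.5487, 0.1564, 0.1806]
tool_rot: [-2.13, -2.309, -0.0]
ft_force: [2.7, -0.3, -3.0]
grip_width: 0.27
```

Call:
carry_out([
  [[-0.0001, 0.001, 0], 0],
  [[-0.0002, 0.002, 0], 0],
  [[-0.0002, 0.002, 0], 0],
])

```text
time: 17.05
position: [0.5485, 0.1583, 0.1806]
tool_rot: [-2.13, -2.309, -0.0]
ft_force: [3.0, -0.5, -2.8]
grip_width: 0.272
```

Call:
carry_out([
  [[-0.0001, 0.001, 0], 0],
  [[-0.0002, 0.002, 0], 0],
  [[-0.0002, 0.002, 0], 0],
])

```text
time: 17.35
position: [0.5483, 0.1604, 0.1806]
tool_rot: [-2.13, -2.309, -0.0]
ft_force: [2.5, -0.8, -2.9]
grip_width: 0.273
```

Call:
carry_out([
  [[-0.0001, 0.001, 0], 0],
  [[-0.0002, 0.002, 0], 0],
  [[-0.0002, 0.002, 0], 0],
])

```text
time: 17.65
position: [0.5481, 0.1623, 0.1806]
tool_rot: [-2.13, -2.309, -0.0]
ft_force: [2.9, -1.6, -3.2]
grip_width: 0.271
```

Call:
carry_out([
  [[-0.0001, 0.001, 0], 0],
  [[-0.0002, 0.002, 0], 0],
  [[-0.0002, 0.002, 0], 0],
])

```text
time: 17.95
position: [0.5479, 0.1644, 0.1806]
tool_rot: [-2.13, -2.309, -0.0]
ft_force: [2.3, -1.0, -3.5]
grip_width: 0.274
```

Call:
carry_out([
  [[-0.0001, 0.001, 0], 0],
  [[-0.0002, 0.002, 0], 0],
  [[-0.0002, 0.002, 0], 0],
])

```text
time: 18.25
position: [0.548, 0.165, 0.1806]
tool_rot: [2.13, 2.307, -0.001]
ft_force: [4.2, -3.7, -2.6]
grip_width: 0.272
```

Call:
carry_out([
  [[-0.0001, 0.001, 0], 0],
  [[-0.0001, 0.001, 0], 0],
])

```text
time: 18.45
position: [0.5479, 0.1654, 0.1807]
tool_rot: [2.131, 2.307, -0.002]
ft_force: [3.1, -4.3, -2.1]
grip_width: 0.276
```

Call:
carry_out([
  [[-0.0001, 0.001, 0], 0],
  [[-0.0001, 0.001, 0], 0],
])

```text
time: 18.65
position: [0.5479, 0.166, 0.1807]
tool_rot: [2.131, 2.306, -0.003]
ft_force: [2.8, -5.1, -2.9]
grip_width: 0.275
```

The buffer is met at TCP y≈0.165. The snap should come 6.5 to 8.5 mm further, with fx falling back to about 0.

Call:
carry_out([
  [[-0.0001, 0.001, 0], 0],
  [[-0.0002, 0.002, 0], 0],
  [[-0.0002, 0.002, 0], 0],
])

```text
time: 18.95
position: [0.5478, 0.1673, 0.1807]
tool_rot: [2.131, 2.305, -0.004]
ft_force: [2.7, -6.4, -1.8]
grip_width: 0.273
```

Call:
carry_out([
  [[-0.0001, 0.001, 0], 0],
  [[-0.0002, 0.002, 0], 0],
  [[-0.0002, 0.002, 0], 0],
])

```text
time: 19.25
position: [0.5477, 0.1687, 0.1808]
tool_rot: [2.131, 2.304, -0.004]
ft_force: [3.0, -7.6, -0.8]
grip_width: 0.27
```

Call:
carry_out([
  [[-0.0001, 0.001, 0], 0],
  [[-0.0002, 0.002, 0], 0],
  [[-0.0002, 0.002, 0], 0],
])

```text
time: 19.55
position: [0.5477, 0.17, 0.1808]
tool_rot: [2.131, 2.304, -0.005]
ft_force: [3.0, -9.2, -0.3]
grip_width: 0.272
```

Call:
carry_out([
  [[-0.0001, 0.001, 0], 0],
  [[-0.0001, 0.0015, 0], 0],
  [[-0.0001, 0.0015, 0], 0],
])

```text
time: 19.85
position: [0.5476, 0.1709, 0.1808]
tool_rot: [2.131, 2.303, -0.006]
ft_force: [3.4, -9.8, -0.9]
grip_width: 0.27
```

Call:
carry_out([
  [[-0.0001, 0.001, 0], 0],
  [[-0.0001, 0.001, 0], 0],
])

```text
time: 20.05
position: [0.5475, 0.172, 0.1808]
tool_rot: [2.131, 2.303, -0.006]
ft_force: [3.8, -9.5, -0.4]
grip_width: 0.274
```

Call:
carry_out([
  [[-0.0001, 0.001, 0], 0],
  [[-0.0001, 0.001, 0], 0],
])

```text
time: 20.25
position: [0.5475, 0.1728, 0.1808]
tool_rot: [2.131, 2.303, -0.006]
ft_force: [3.8, -9.9, -0.1]
grip_width: 0.276
```

Call:
carry_out([
  [[-0.0001, 0.001, 0], 0],
  [[-0.0001, 0.001, 0], 0],
  [[-0.0001, 0.001, 0], 0],
])

```text
time: 20.55
position: [0.5474, 0.1733, 0.1808]
tool_rot: [2.131, 2.302, -0.007]
ft_force: [3.4, -10.4, -0.5]
grip_width: 0.274
```

Call:
carry_out([
  [[-0.0001, 0.001, 0], 0],
  [[-0.0001, 0.001, 0], 0],
  [[-0.0001, 0.001, 0], 0],
])

```text
time: 20.85
position: [0.5474, 0.174, 0.1808]
tool_rot: [2.131, 2.302, -0.007]
ft_force: [3.0, -11.1, -1.1]
grip_width: 0.274
```

Call:
carry_out([
  [[-0.0001, 0.001, 0], 0],
  [[-0.0001, 0.001, 0], 0],
  [[-0.0001, 0.001, 0], 0],
])

```text
time: 21.15
position: [0.5474, 0.1746, 0.1808]
tool_rot: [2.131, 2.301, -0.008]
ft_force: [2.9, -11.6, -0.6]
grip_width: 0.272
```

```bash
python3 - <<'E'
from h import *
f=[]
for i in range(6):
    d=grab('scene','s5'); s=get_state(); f.append(s['ft_force'])
print(np.mean(f,0).round(2),s['position'].round(4) if hasattr(s['position'],'round') else s['position'],s['time'])
a=cv2.resize(cv2.imread('pics/s5.png')[180:240,300:380],(800,600),interpolation=cv2.INTER_CUBIC)
cv2.imwrite('pics/s5b.png',a)
E
```

```text
[  3.65 -11.45  -0.31] [0.5474 0.1746 0.1808] 21.45
```

View pics/s5b.png

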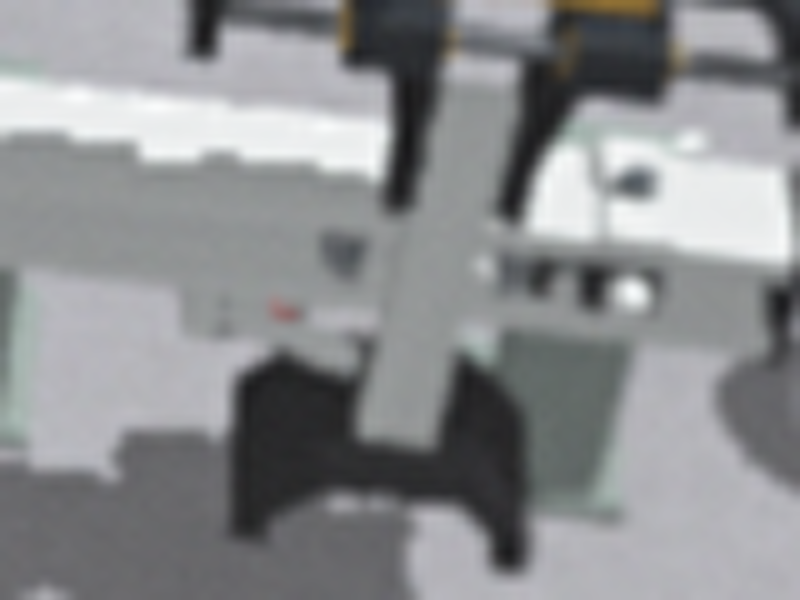

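The leaf tip, at about (357,358) in the crop, is at full pixel (335.7,215.8). Free, it was at (335,215.3). So the leaf has sprung out behind the bar's left edge. I'll ease back and feel for the catch holding.

Call:
carry_out([
  [[0.0001, -0.001, 0], 0],
  [[0.0002, -0.002, 0], 0],
  [[0.0003, -0.003, 0], 0],
  [[0.0003, -0.003, 0], 0],
])

```text
time: 21.85
position: [0.5474, 0.1725, 0.1807]
tool_rot: [2.131, 2.302, -0.007]
ft_force: [3.1, -8.7, -1.0]
grip_width: 0.275
```

Call:
carry_out([
  [[0.0001, -0.001, 0], 0],
  [[0.0002, -0.002, 0], 0],
  [[0.0003, -0.003, 0], 0],
  [[0.0003, -0.003, 0], 0],
])

```text
time: 22.25
position: [0.5475, 0.1711, 0.1807]
tool_rot: [2.131, 2.304, -0.004]
ft_force: [4.3, -7.5, -1.4]
grip_width: 0.269
```

Call:
carry_out([
  [[0.0001, -0.001, 0], 0],
  [[0.0002, -0.002, 0], 0],
  [[0.0002, -0.002, 0], 0],
])

```text
time: 22.55
position: [0.5475, 0.1707, 0.1806]
tool_rot: [2.131, 2.306, -0.002]
ft_force: [2.5, -4.4, -0.7]
grip_width: 0.272
```

The catch holds: the position is stalled at y=0.1707 while fy falls. I'll relax the rest and release.

Call:
carry_out([
  [[0.0005, -0.001, 0], 0],
  [[0.001, -0.002, 0], 0],
  [[0.001, -0.002, 0], 0],
])

```text
time: 22.85
position: [0.5478, 0.1703, 0.1805]
tool_rot: [-2.13, -2.308, 0.001]
ft_force: [1.1, -3.5, -1.2]
grip_width: 0.273
```

Call:
carry_out([
  [[0, 0, 0], 0],
  [[0, 0, 0], 0],
  [[0, 0, 0], 0],
  [[0, 0, 0], 0],
  [[0, 0, 0], 0],
  [[0, 0, 0], 0],
  [[0, 0, 0], 0],
  [[0, 0, 0], 0],
], grip=-0.15)

```text
time: 23.65
position: [0.5481, 0.1706, 0.1806]
tool_rot: [-2.13, -2.309, -0.0]
ft_force: [0.7, 0.9, 1.0]
grip_width: 0.573
```

Call:
carry_out([
  [[0, 0, 0.01], 0],
  [[0, 0, 0.025], 0],
  [[0, 0, 0.05], 0],
  [[0, 0, 0.08], 0],
  [[0, 0, 0.12], 0],
  [[0, 0, 0.16], 0],
  [[-0.02, 0.02, 0.18], 0],
  [[-0.05, 0.05, 0.18], 0],
  [[-0.09, 0.08, 0.18], 0],
  [[-0.09, 0.08, 0.18], 0],
  [[-0.09, 0.08, 0.18], 0],
])

```text
time: 24.75
position: [0.4576, 0.2514, 0.3622]
tool_rot: [2.127, 2.311, 0.004]
ft_force: [0.0, -1.2, 0.6]
grip_width: 0.574
```

```bash
python3 - <<'E'
from h import *
s=get_state(); print(s['position'],s['ft_force'],s['time'])
grab('scene','s6'); grab('top','t6')
a=cv2.resize(cv2.imread('pics/s6.png')[160:250,290:390],(600,540),interpolation=cv2.INTER_CUBIC)
b=cv2.resize(cv2.imread('pics/t6.png')[160:295,90:140],(200,540),interpolation=cv2.INTER_CUBIC)
cv2.imwrite('pics/s6b.png',np.hstack([a,b]))
E
```

```text
[0.45763271 0.25138189 0.36223756] [ 2.70132409e-04 -1.21496428e+00  5.98723349e-01] 24.75
```

View pics/s6b.png

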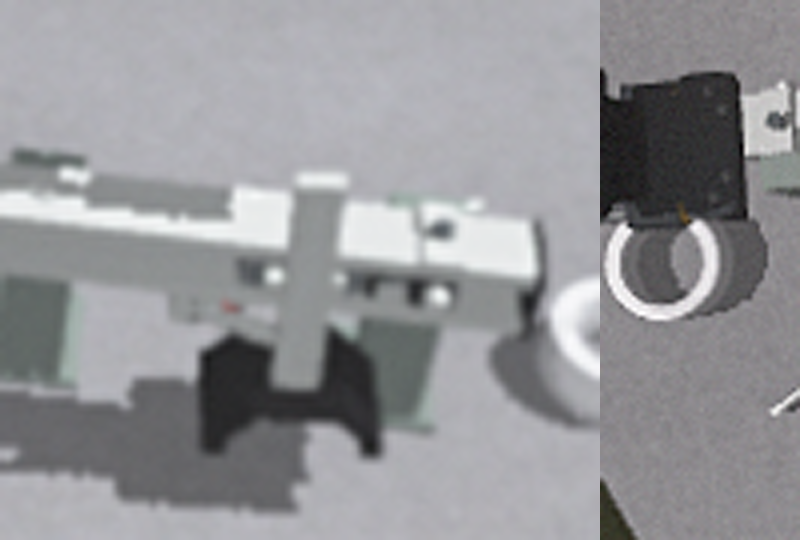

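The hanger hangs upright in the rail with the gripper clear. Before handing in, I'll check the bar-top position numerically.

```bash
python3 - <<'E'
from h import *
print('top centre',onz('s6',(290+322/6,160+180/6),.2185), 'expected about', [.548,.1705])
a,b=[cv2.imread(f'pics/{f}.png').astype(int) for f in('scene0','s6')]
import time
grab('scene','s7'); c=cv2.imread('pics/s7.png').astype(int)
print('still moving?',np.abs(c-b)[160:250,290:390].max())
for n,(x,y) in dict(big=(172,205),carton=(288,268),lube=(318,280),tester=(380,288)).items(): print(n,np.abs(a-b)[y-15:y+15,x-15:x+15].mean().round(2))
print(ticket.close_job())
E
```

```text
top centre [0.55300529 0.16565633 0.2185    ] expected about [0.548, 0.1705]
still moving? 62
big 9.46
carton 3.53
lube 3.81
tester 2.71
the job is handed in; nothing more can be done
None
```

The job is handed in. The small-roller hanger hangs in the rail with the arm clear of it, but the last camera checks did not all agree.

**What I did:** I gripped the hanger by its tab and ran its rollers into the open end without measurable contact. I slid it over the catch (about 3 N sideways) and onto the buffer, which it met at TCP y≈0.165. I pressed about 9 mm further by arm position (about 7–8 mm judged by force), to about 11.6 N. On backing off, the hanger stopped at y≈0.1705 while the force fell, which means the catch was holding it. Then I opened the gripper and rose straight up.

**Checks that agreed:**
- With the buffer still pressed, the catch leaf was back at the image position it had when free, to within a pixel.
- After release, the hanger hung upright in the rail.

**Checks that disagreed or were weak:**
- **Bar position:** the last single-view estimate of the bar top came out about 5 mm back along the rail and 5 mm further out than the last gripper position. That view may be off by a few millimetres. I did not settle the difference with a second view, so the parked position rests mainly on the feel of the catch.
- **At rest:** comparing two scene pictures to see whether the hanger was still gave a peak pixel difference of 62. The script did not separate noise, shadows or real movement, so it did not show that the hanger was at rest.
- **Bystanders:** comparing start and end pictures gave small differences at the carton, can and tester (2.7–3.8), and a larger one at the squat hanger (9.5). The squat hanger's difference may come from changed shadows or the missing hanger, and I felt no contact with it, but I did not check it separately. The screwdriver was not checked.

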